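Bring the ratchet press down on a lens

TASK

Bring the spring pad of the little ratchet press down on the lens that lies under it: flip the holding pawl up off the ratchet wheel and right over so that it stays open, then turn the crank backwards (anticlockwise seen from above) until the pad presses gently on the lens, with about 5 to 10 N. Then lay the pawl back down on the wheel's teeth and let go, leaving the lens under the light pressure of the pad and everything else on the bench as it was.

Things in the scene. Friction and masses are not known exactly. Their poses are not given: they have to be found in the camera images.
- press: The fixed ratchet press; origin on the table under the wheel's axis; x away from its front, y to its left, z up. Grey base plate 160 (x) by 330 mm (y -75 to 255), 12 mm thick. A level steel wheel, 116 mm across, lies on a round housing, its disc's top 60 mm up, 12 saw teeth 7 mm high standing on its rim. Pawl at its -y side; column 168 mm tall at y = 215 with the sliding head.
- spindle (a point): Point on the wheel's upright axis, 108 mm above the table, level with the middle of the crank's handle. Its axes are those of the press.
- stage_foot (a point): Point on the base plate, 12 mm above the table, under the middle of the round stage (52 mm across) on which the lens lies and under the pad: x = 0, y = 160 mm in the press's axes. Stage and lens (a black cell 42 mm across, 14 mm high) stand above it; the stage's height differs each time.
- crank_grip (a point): Middle of the crank's upright black handle: a cylinder 16 mm across, 50 mm long (80 to 130 mm above the table), 55 mm from the wheel's axis, fixed to the wheel and turning with it. At the start it stands 0.44 rad anticlockwise (from above) of the press's x axis.
- wheel (a joint): Angle of the ratchet wheel, rad: 0 at the start, growing as it turns backwards (anticlockwise from above), to 1.9. Stiff: about 3.5 N at the handle turns it backwards while the pad is free; it stays where left, with up to 14 N on the pad. With the pawl in its teeth it turns back at most 0.03 rad: do not force it, 20 N on the pawl is too much.
- head (a joint): Descent of the press head, m: 0.025 per rad of the wheel. It carries a rubber pad 28 mm across on a spring of 4 N/mm. At the start the pad is 18 to 34 mm above the lens; this varies and is not measured, so feel for it: each N on the pad adds 0.45 N at the handle, along its path. Leave about 5 to 10 N on the pad (3 to 14 will do); above 18 N spoils the lens.
- pawl_hinge (a point): Middle of the pawl's level hinge pin, 70 mm above the table, at x = 62, y = -52 mm in the press's axes. The pin runs along the press's y; the pawl swings in the upright x-z plane.
- pawl_rod (a point): Grip point on the pawl's lifting rod: a level round rod 10 mm across, 50 mm long, parallel to the hinge pin, standing out to the press's -y side, free all round and below. The point lies 19 mm from its free end; with the pawl down it is 45 mm from the pin towards the press's -x, 5 mm above it and 36 mm to its -y side. It moves on an arc about the pin.
- pawl (a joint): Angle of the pawl, rad: 0 when down with its nose between two teeth (up to 0.15 with its nose on a tooth, which counts as down), growing as the rod rises and swings over towards the press's +x; stop at 2.0. A steel bar 64 mm long, about 60 g, on a loose hinge: beyond about 1.8 it falls over to the stop and stays; below about 1.5 it falls down on the wheel.

How it is judged:
By the outcome, as a careful person would: the job done as asked, in the order asked, and still so for the second after the job is handed in, with the robot touching nothing.
It also fails if it takes over 72 s, if anything falls off the work surface, if the arm or the gripper's body presses on something with over 40 N, if the wrist force passes 120 N, or if a joint passes its speed limit or range.

ROBOT

A 6-joint arm with a two-finger parallel gripper is mounted at the origin on the work surface. World frame = base frame: x ahead of the robot, y to its left, z up, the work surface at z = 0. Lengths are in m, angles in rad, forces in N, time in s.
With the tool pointing down it reaches from about 0.35 to 0.975 m from the base axis. Payload 7.1 kg.
Tool frame: the origin (TCP) lies midway between the tips of the shut fingers; the grasp point (between the pads) lies 19 mm behind it; z points along the fingers, y is the direction in which the jaws open and shut (so a half turn about z gives the same grasp; the last joint's range is limited). The gripper opens to 88 mm and grips with 3 to 60 N. Pads are 20 mm wide; open, the fingers measure 115 mm over their backs; the gripper's body (75 mm by 178 mm) begins 61 mm behind the grasp point.
Start: joints at [1.211, 0.423, 1.63, -0, 1.089, -0.019], TCP at [0.209, 0.589, 0.223] pointing down, gripper open.
Joint ranges: [-3, 3], [-0.9, 2.11], [0.09, 2.58], [-1.31, 4.45], [0.11, 2.69], [-2.54, 2.54]. Speed limits (rad/s): [2.39, 2.39, 3.01, 3.14, 3.14, 3.14].

INTERFACE

Orientations are given as a rotation vector (axis times angle).
In Python, from rig import robot gives the robot as it stands.
- The arm moves only by the tool jog_arm, never from a script. Its argument "targets" is one flat list of numbers, 7 for each row, row after row: the shift along the tool's x, y, z in mm, then the turn, a rotation vector about the tool's x, y, z in rad, then the closure, from -1 (fully open) to 1 (shut), so that 0 is half open. In form: [x, y, z, rx, ry, rz, hand, x, y, z, rx, ry, rz, hand, ...]. A call has 1 to 20 rows; each row is the pose to reach, as a shift and turn from the pose commanded when the call began, along the tool's axes at that moment; what a row does not reach only later rows make up. A row lasts 1/10 s, in which the tool goes at most 50 mm and 8.59 degrees, less where a joint would pass 70% of its speed; a pose out of reach is approached as far as the arm can. A call with a gripper value outside its range is refused whole. The fingers move at their own pace and stop on an object; "squeeze" is the grip in N (left out, the last holds). Time passes only in rows, so rows that repeat a pose let the fingers close. It gives the time, the measured TCP pose, the force and the opening at its end, in the units of the state.
- robot.read_state(): the state, without advancing time (a new reading comes with each control period).
- robot.grab_frame(name): name is "scene" or "top"; returns the picture (384x512x3 uint8, red, green, blue); there is no depth.
- robot.camera_model(name): a dict with "mtx" (3x3 intrinsics, pixels), "R" (3x3) and "t" (3): a world point X has camera coordinates R X + t. Camera axes: x right, y down, z forward; pixel columns grow to the right and rows downward; lengths in m; the calibration is good to about 2 mm. A picture is of the moment at which its call begins. camera_model takes no time and is no camera call.
- robot.sign_off(): hands the job in, once; it reports no verdict.
The state is a dict: "time_s": time; "joints": joint angles; "joint_vel": joint speeds; "effort": joint torques, N m; "eef_pos": TCP position; "tcp_rot": TCP orientation; "force": force on the tool from outside, world axes, zero at the start; "torque": the same for the moment, N m; "grip_width": finger opening in m.
Only numpy, scipy, OpenCV 4.12 (cv2) and the standard library are available. Lean on these libraries where they do the work, as an engineer would, in place of code of your own. Each camera call takes 0.05 s, during which the arm holds its last target. There are 200 camera calls.

## Working session

There is one attempt and no reset: what is moved stays moved. The work goes in short steps, Python scripts to look and compute and a tool call to move; the robot and the scene stay as the last step left them, time stands still between calls to the robot, and variables do not carry over. Pictures are saved under pics/ and viewed, about 8 in all and at most 12, crops included, and the job is handed in when it is done.

Besides the shell and the picture viewer there is one more tool, called after "Request:" as name(argument=value, ...), one argument or row to a line, values as JSON. jog_arm: Moves the arm, as the interface text tells. Its arguments: {"type":"object","properties":{"targets":{"type":"array"},"squeeze":{"type":"number"}},"required":["targets"]}

```bash
mkdir -p pics; ls
python3 - <<'E'
from rig import robot
import cv2
s=robot.read_state();print(s)
for n in("scene","top"):
    cv2.imwrite(f"pics/{n}0.png",robot.grab_frame(n)[:,:,::-1]);c=robot.camera_model(n);print(n,c, -c["R"].T@c["t"])
E
```

```text
pics
{'time_s': 0.0, 'joints': array([ 1.21101073e+00,  4.23830741e-01,  1.63066596e+00, -3.10421688e-05,
        1.08859207e+00, -1.89848660e-02]), 'joint_vel': array([-0.00040444, -0.00056659,  0.00084943, -0.00101737, -0.00111211,
       -0.00010385]), 'effort': array([ 1.37842952e-03, -5.44623399e+01, -2.73664051e+01,  6.43825997e-02,
        2.27791368e-02, -1.11513459e-04]), 'eef_pos': array([0.20868523, 0.58855621, 0.22191745]), 'tcp_rot': array([-5.32675987e-01, -3.09584486e+00,  2.31601558e-03]), 'force': array([-0.15437566, -0.46862317,  0.15502718]), 'torque': array([0.05768068, 0.00454251, 0.0477983 ]), 'grip_width': 0.08795615496747088}
scene {'mtx': array([[364.95174223,   0.        , 252.15946496],
       [  0.        , 364.95174223, 191.55202331],
       [  0.        ,   0.        ,   1.        ]]), 'R': array([[ 0.01808086,  0.99970437, -0.01625581],
       [ 0.81245072, -0.02416643, -0.58252881],
       [-0.58274944, -0.00267442, -0.81264748]]), 't': array([-0.05355584, -0.41389801,  1.09396086])} [0.97474515 0.04646328 0.64702643]
top {'mtx': array([[403.73108625,   0.        , 261.80974873],
       [  0.        , 403.73108625, 194.84762031],
       [  0.        ,   0.        ,   1.        ]]), 'R': array([[-0.16148095, -0.9868745 ,  0.00162161],
       [-0.96052186,  0.15679127, -0.2298135 ],
       [ 0.22654283, -0.0386681 , -0.97323334]]), 't': array([0.13130815, 0.59658801, 0.60396852])} [0.45741485 0.05939918 0.72469335]
```

View pics/scene0.png

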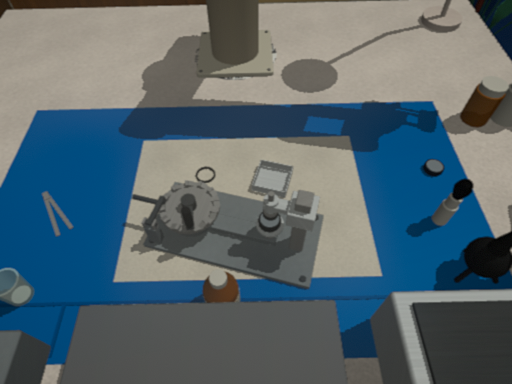

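View pics/top0.png

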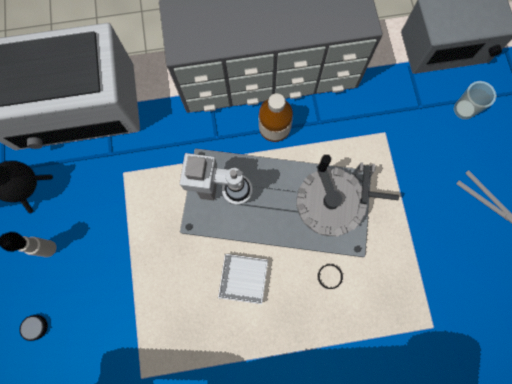

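The press is at top (180–400, 150–255), the wheel centre at about (331,200), and the pawl to the right with its rod at (385,196). I'll take an enlarged crop.

Run:
```python
import cv2
a=cv2.imread("pics/top0.png")[140:262,170:410]
b=cv2.imread("pics/scene0.png")[175:290,120:330]
a=cv2.resize(a,None,fx=3.3,fy=3.3,interpolation=cv2.INTER_CUBIC)
cv2.imwrite("pics/c0.png",a)
cv2.imwrite("pics/c1.png",cv2.resize(b,None,fx=3.8,fy=3.8,interpolation=cv2.INTER_CUBIC))
```

```text
(no output)
```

View pics/c0.png

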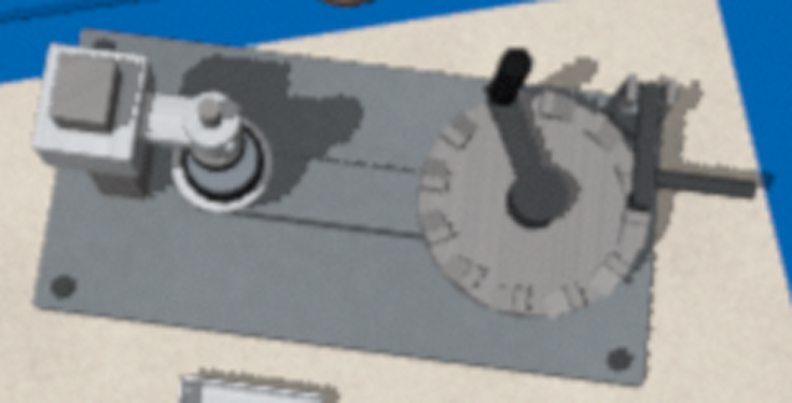

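View pics/c1.png

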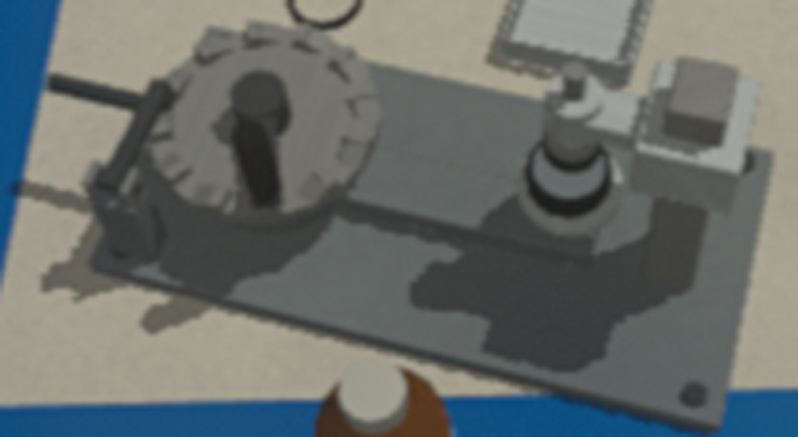

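```bash
cat > h.py <<'E'
from rig import robot
import numpy as np
from scipy.optimize import least_squares
from scipy.spatial.transform import Rotation as R
def proj(n,X):
    c=robot.camera_model(n);p=c["mtx"]@(c["R"]@X+c["t"]);return p[:2]/p[2]
def W(p,X): # press->world
    c,s=np.cos(p[2]),np.sin(p[2]);X=np.array(X,float);return np.array([p[0]+c*X[0]-s*X[1],p[1]+s*X[0]+c*X[1],X[2]])
def tool(v): # world vector -> tool axes mm
    return R.from_rotvec(robot.read_state()["tcp_rot"]).inv().apply(v)*1000
E
python3 - <<'E'
from h import *
T=[((-.08,-.075,.012),643,383),((-.08,.255,.012),33,306),((.08,.255,.012),82,32),((0,0,.064),534,203),((.017,-.107,.075),757,187),((.055*np.cos(.44),.055*np.sin(.44),.13),517,58)]
S=[((.017,-.107,.075),50,82),((.08,-.075,.012),95,262),((.08,.255,.012),718,422),((-.08,.255,.012),772,153)]
C=[("top",X,np.array([u/3.3+170,v/3.3+140])) for X,u,v in T]+[("scene",X,np.array([u/3.8+120,v/3.8+175])) for X,u,v in S]
f=lambda p:np.concatenate([proj(n,W(p,X))-q for n,X,q in C])
r=least_squares(f,[.5,0,0],loss="soft_l1");print(r.x);print(f(r.x).reshape(-1,2).round(1))
for n,X in dict(spindle=(0,0,.108),rod=(.017,-.088,.075),hinge=(.062,-.052,.07),grip=(.055*np.cos(.44),.055*np.sin(.44),.105),stage=(0,.16,.012)).items():print(n,W(r.x,X).round(4))
E
```

```text
[ 0.58294327 -0.08033265 -0.28732455]
[[ 0.2  0.3]
 [-0.8  0.2]
 [-0.9 -1.5]
 [-0.5 -1.1]
 [-1.5  0.3]
 [-0.5  0.6]
 [-1.7 -0.3]
 [-4.  -0.2]
 [-0.7  0.1]
 [-0.8 -1.9]]
spindle [ 0.5829 -0.0803  0.108 ]
rod [ 0.5743 -0.1695  0.075 ]
hinge [ 0.6277 -0.1478  0.07  ]
grip [ 0.6373 -0.072   0.105 ]
stage [0.6283 0.0731 0.012 ]
```

```bash
cat >> h.py <<'E'
P=[0.58294327,-0.08033265,-0.28732455]
def go(X,yaw): # TCP target in press coords, direction of tool y in press frame -> shift mm, rotvec (tool axes)
    s=robot.read_state();r=R.from_rotvec(s["tcp_rot"]);w=yaw+P[2]
    y=np.array([np.cos(w),np.sin(w),0]);z=np.array([0,0,-1.]);x=np.cross(y,z)
    g=R.from_matrix(np.c_[x,y,z])
    return r.inv().apply(W(P,X)-s["eef_pos"]).round(4)*1000,(r.inv()*g).as_rotvec().round(3)
def here():
    s=robot.read_state();d=s["eef_pos"]-[P[0],P[1],0];c,q=np.cos(P[2]),np.sin(P[2]);M=np.array([[c,q,0],[-q,c,0],[0,0,1]])
    y=R.from_rotvec(s["tcp_rot"]).as_matrix()[:,1]
    print("t",round(s["time_s"],2),"press pos mm",(M@d*1000).round(1),"yaw",round(np.arctan2(y[1],y[0])-P[2],3),"F",(M@s["force"]).round(2),"grip",round(s["grip_width"]*1000,1),"j",s["joints"].round(2))
E
python3 -c "
from h import *
here();print(go((.017,-.088,.15),0))"
```

```text
t 0.1 press pos mm [-548.5  535.5  222. ] yaw 1.517 F [ 0.    0.11 -0.09] grip 87.5 j [ 1.21  0.42  1.63  0.    1.09 -0.02]
(array([-598. , -592.3,   72.8]), array([-1.000e-03,  1.000e-03,  1.517e+00]))
```

Request:
jog_arm(
  targets=[-598, -592, 0, 0, 0, 1.517, 0.1, -598, -592, 0, 0, 0, 1.517, 0.1, -598, -592, 0, 0, 0, 1.517, 0.1, -598, -592, 0, 0, 0, 1.517, 0.1, -598, -592, 0, 0, 0, 1.517, 0.1, -598, -592, 0, 0, 0, 1.517, 0.1, -598, -592, 0, 0, 0, 1.517, 0.1, -598, -592, 0, 0, 0, 1.517, 0.1, -598, -592, 0, 0, 0, 1.517, 0.1, -598, -592, 0, 0, 0, 1.517, 0.1, -598, -592, 0, 0, 0, 1.517, 0.1, -598, -592, 0, 0, 0, 1.517, 0.1, -598, -592, 0, 0, 0, 1.517, 0.1, -598, -592, 0, 0, 0, 1.517, 0.1, -598, -592, 0, 0, 0, 1.517, 0.1, -598, -592, 0, 0, 0, 1.517, 0.1, -598, -592, 0, 0, 0, 1.517, 0.1, -598, -592, 73, 0, 0, 1.517, 0.1, -598, -592, 73, 0, 0, 1.517, 0.1, -598, -592, 73, 0, 0, 1.517, 0.1],
)

```text
time_s: 2.1
eef_pos: [0.5717, -0.1684, 0.1457]
tcp_rot: [-2.512, -1.876, 0.007]
force: [0.2, -0.5, -0.5]
grip_width: 0.0396
```

```bash
python3 -c "
from h import *
import cv2
here();print(go((.017,-.088,.058),0))
a=robot.grab_frame('scene')[120:270,80:290,::-1];b=robot.grab_frame('top')[90:240,270:480,::-1]
cv2.imwrite('pics/d.png',cv2.resize(np.vstack([a,b]),None,fx=2,fy=2,interpolation=cv2.INTER_CUBIC))"
```

```text
t 2.1 press pos mm [ 14.2 -87.6 145.7] yaw -0.0 F [ 0.38 -0.43 -0.45] grip 39.6 j [-0.31  0.48  1.74 -0.    0.93 -0.02]
(array([-0.4,  3.5, 87.7]), array([-0.008, -0.   , -0.   ]))
```

View pics/d.png

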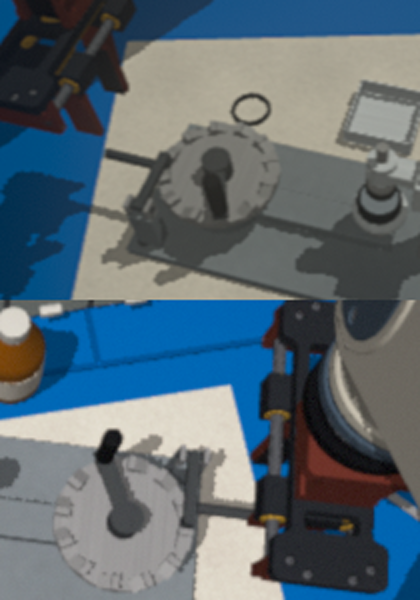

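```bash
python3 -c "
from h import *
here();p=robot.read_state()['eef_pos']
for n in('scene','top'):
  o=(80,120) if n=='scene' else (270,-60)
  for dy in(-.026,.026):print(n,dy,(proj(n,p+[dy*np.cos(.287),-dy*np.sin(.287),0])-o)*2,(proj(n,p+[dy*np.cos(.287),-dy*np.sin(.287),.08])-o)*2)
print(go((.017,-.088,.058),0))"
```

```text
t 2.2 press pos mm [ 17.  -87.1 149.7] yaw 0.0 F [0.01 0.16 0.34] grip 39.7 j [-0.31  0.48  1.74  0.    0.93 -0.02]
scene -0.026 [112.33548034  86.40969137] [85.04477097 22.22812447]
scene 0.026 [ 85.36093765 131.62855689] [53.51111185 69.37566095]
top -0.026 [260.58633199 521.96912681] [302.97960192 494.7954584 ]
top 0.026 [263.81489438 454.25046091] [305.72684722 417.6123565 ]
(array([-0.9,  0.1, 91.7]), array([-0.001, -0.   ,  0.   ]))
```

Request:
jog_arm(
  targets=[-1, 0, 40, 0, 0, 0, 0.1, -1, 0, 70, 0, 0, 0, 0.1, -1, 0, 92, 0, 0, 0, 0.1, -1, 0, 92, 0, 0, 0, 0.1, -1, 0, 92, 0, 0, 0, 0.4, -1, 0, 92, 0, 0, 0, 1, -1, 0, 92, 0, 0, 0, 1, -1, 0, 92, 0, 0, 0, 1, -1, 0, 92, 0, 0, 0, 1, -1, 0, 92, 0, 0, 0, 1],
  squeeze=8,
)

```text
time_s: 3.2
eef_pos: [0.5739, -0.1696, 0.0587]
tcp_rot: [-2.516, -1.881, 0.001]
force: [-4.6, 1.0, 7.1]
grip_width: 0.0103
```

```bash
python3 -c "
from h import *
here()"
```

```text
t 3.2 press pos mm [ 16.6 -88.2  58.7] yaw 0.0 F [-4.72 -0.33  7.14] grip 10.3 j [-0.31  0.61  1.78 -0.    0.76 -0.02]
```

Request:
jog_arm(
  targets=[0, 0.5, -4, 0, 0, 0, 1, 0, 2, -9, 0, 0, 0, 1, 0, 3.5, -13, 0, 0, 0, 1, 0, 5.5, -17, 0, 0, 0, 1, 0, 8, -21, 0, 0, 0, 1, 0, 10.7, -24.6, 0, 0, 0, 1, 0, 13.8, -28, 0, 0, 0, 1, 0, 17.2, -30.8, 0, 0, 0, 1, 0, 21, -33.3, 0, 0, 0, 1, 0, 25, -35.6, 0, 0, 0, 1, 0, 29, -37.4, 0, 0, 0, 1, 0, 33.4, -38.8, 0, 0, 0, 1, 0, 37.8, -39.8, 0, 0, 0, 1, 0, 42.3, -40.2, 0, 0, 0, 1, 0, 46.8, -40.3, 0, 0, 0, 1, 0, 51.3, -39.9, 0, 0, 0, 1, 0, 55.7, -39, 0, 0, 0, 1, 0, 60, -37.7, 0, 0, 0, 1, 0, 65.5, -35.5, 0, 0, 0, 1, 0, 65.5, -35.5, 0, 0, 0, 1],
)

```text
time_s: 5.2
eef_pos: [0.6379, -0.1885, 0.0928]
tcp_rot: [2.516, 1.881, 0.001]
force: [-0.7, -0.6, -0.2]
grip_width: 0.0098
```

```bash
python3 -c "
from h import *
import cv2
here()
a=robot.grab_frame('scene')[120:270,80:290,::-1];b=robot.grab_frame('top')[90:240,270:480,::-1]
here()
cv2.imwrite('pics/e.png',cv2.resize(np.vstack([a,b]),None,fx=2,fy=2,interpolation=cv2.INTER_CUBIC))"
```

```text
t 5.2 press pos mm [ 83.3 -88.1  92.8] yaw 0.0 F [-0.47 -0.79 -0.17] grip 9.8 j [-0.31  0.64  1.61  0.    0.9  -0.02]
t 5.3 press pos mm [ 82.9 -88.1  93. ] yaw 0.0 F [-0.07 -1.32 -1.22] grip 9.9 j [-0.31  0.63  1.61  0.    0.9  -0.02]
```

View pics/e.png

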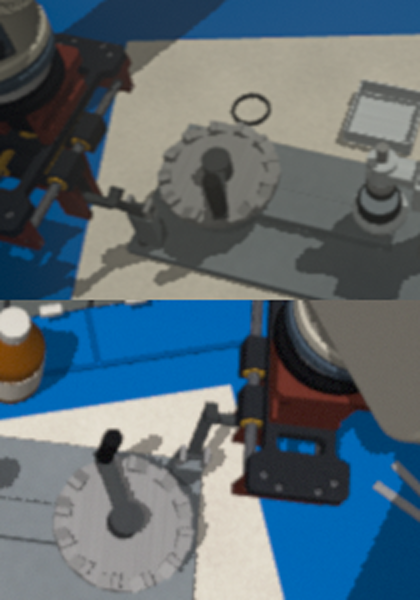

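The pawl is swung over past its balance point: in the scene crop it leans towards +x at (110,195), with the rod still between the fingers. I'll release it and rise.

Request:
jog_arm(
  targets=[0, 0, 0, 0, 0, 0, 0.5, 0, 0, 0, 0, 0, 0, 0.3, 0, 0, 0, 0, 0, 0, 0.3, 0, 0, -20, 0, 0, 0, 0.3, 0, 0, -50, 0, 0, 0, 0.3, 0, 0, -80, 0, 0, 0, 0.3, 0, 0, -80, 0, 0, 0, 0.3],
)

```text
time_s: 6.0
eef_pos: [0.6399, -0.189, 0.1779]
tcp_rot: [2.511, 1.877, 0.007]
force: [0.7, -1.0, 0.8]
grip_width: 0.0306
```

```bash
python3 -c "
from h import *
here()
h=(.055*np.cos(.44),.055*np.sin(.44))
print(go((*h,.173),.44-np.pi/2),go((*h,.093),.44-np.pi/2))"
```

```text
t 6.0 press pos mm [ 85.4 -88.1 177.9] yaw 0.0 F [ 1.   -0.75  0.79] grip 30.6 j [-0.31  0.53  1.57  0.    1.04 -0.02]
(array([111.5, -35.6,   4.7]), array([ 0.007, -0.004,  1.131])) (array([111.5, -36.2,  84.7]), array([ 0.007, -0.004,  1.131]))
```

Request:
jog_arm(
  targets=[111, -34, 0, 0, 0, 1.131, 0.2, 111, -34, 0, 0, 0, 1.131, 0.2, 111, -34, 0, 0, 0, 1.131, 0.2, 111, -34, 0, 0, 0, 1.131, 0.2, 111, -34, 0, 0, 0, 1.131, 0.2, 111, -34, 0, 0, 0, 1.131, 0.2, 111, -34, 0, 0, 0, 1.131, 0.2, 111, -34, 0, 0, 0, 1.131, 0.2, 111, -34, 0, 0, 0, 1.131, 0.2, 111, -34, 0, 0, 0, 1.131, 0.2, 111, -34, 0, 0, 0, 1.131, 0.2],
)

```text
time_s: 7.1
eef_pos: [0.6358, -0.0722, 0.1729]
tcp_rot: [-3.132, -0.243, 0.001]
force: [-0.3, -0.5, 1.2]
grip_width: 0.0351
```

```bash
python3 -c "
from h import *
import cv2
here()
a=robot.grab_frame('scene')[120:270,80:290,::-1];b=robot.grab_frame('top')[90:240,270:480,::-1]
here()
h=(.055*np.cos(.44),.055*np.sin(.44))
print(go((*h,.093),.44-np.pi/2))
cv2.imwrite('pics/f.png',cv2.resize(np.vstack([a,b]),None,fx=2,fy=2,interpolation=cv2.INTER_CUBIC))"
```

```text
t 7.1 press pos mm [ 48.4  22.8 172.9] yaw -1.129 F [-0.13 -0.55  1.2 ] grip 35.1 j [-0.13  0.5   1.63  0.    1.01  1.28]
t 7.2 press pos mm [ 48.5  22.8 173. ] yaw -1.13 F [0.32 0.08 0.11] grip 35.0 j [-0.13  0.5   1.63 -0.    1.01  1.29]
(array([ 1.5,  0. , 80. ]), array([-0.   ,  0.   ,  0.001]))
```

View pics/f.png

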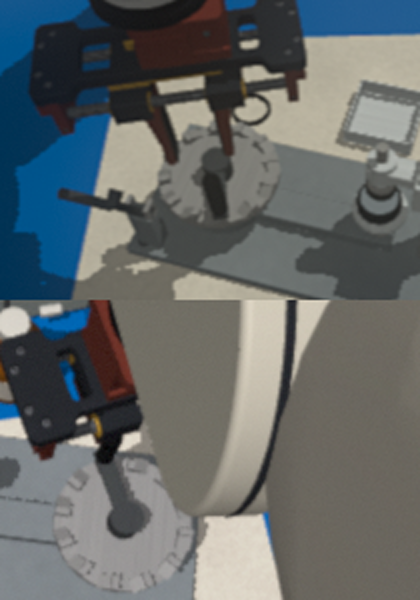

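Request:
jog_arm(
  targets=[1.5, 0, 40, 0, 0, 0, 0.2, 1.5, 0, 80, 0, 0, 0, 0.2, 1.5, 0, 80, 0, 0, 0, 0.2, 1.5, 0, 80, 0, 0, 0, 1, 1.5, 0, 80, 0, 0, 0, 1, 1.5, 0, 80, 0, 0, 0, 1, 1.5, 0, 80, 0, 0, 0, 1, 1.5, 0, 80, 0, 0, 0, 1, 1.5, 0, 80, 0, 0, 0, 1],
  squeeze=12,
)

```text
time_s: 8.1
eef_pos: [0.639, -0.0718, 0.0954]
tcp_rot: [3.132, 0.24, 0.006]
force: [0.7, 2.5, 7.4]
grip_width: 0.0156
```

```bash
cat >> h.py <<'E'
def crank():
    s=robot.read_state();here();F=s["force"];y=R.from_rotvec(s["tcp_rot"]).as_matrix()
    d=s["eef_pos"][:2]-P[:2];t=np.array([-d[1],d[0]])/np.hypot(*d)
    print("r",np.hypot(*d)*1000,"ang",np.arctan2(d[1],d[0])-P[2]-.44,"Ftan",-F[:2]@t,"Frad",F[:2]@d/np.hypot(*d),"Mz",s["torque"][2])
E
python3 -c "
from h import *
crank()"
```

```text
t 8.1 press pos mm [51.3 24.1 95.4] yaw -1.131 F [-0.05  2.64  7.36] grip 15.6 j [-0.13  0.6   1.66  0.    0.87  1.29]
r 56.71290646456895 ang -0.0013408801444020901 Ftan -2.4120476779676427 Frad 1.0812124450713392 Mz -0.03175646578420491
```

Request:
jog_arm(
  targets=[-0.1, -2.75, 0, 0, 0, -0.05, 1, -0.3, -5.5, 0, 0, 0, -0.1, 1, -0.6, -8.2, 0, 0, 0, -0.15, 1, -1.1, -10.9, 0, 0, 0, -0.2, 1, -1.7, -13.6, 0, 0, 0, -0.25, 1, -2.5, -16.25, 0, 0, 0, -0.3, 1, -3.3, -18.9, 0, 0, 0, -0.35, 1, -4.3, -21.4, 0, 0, 0, -0.4, 1, -5.5, -23.9, 0, 0, 0, -0.45, 1, -6.7, -26.4, 0, 0, 0, -0.5, 1],
)

```text
time_s: 9.1
eef_pos: [0.6292, -0.0473, 0.0954]
tcp_rot: [2.972, 1.009, 0.008]
force: [2.1, -0.4, 5.6]
grip_width: 0.0158
```

```bash
python3 -c "
from h import *
crank()"
```

```text
t 9.1 press pos mm [35.  44.8 95.4] yaw -0.629 F [2.13 0.21 5.64] grip 15.8 j [-0.09  0.59  1.69 -0.    0.85  0.82]
r 56.88893339455505 ang 0.4679076098808603 Ftan 1.5501646594953216 Frad 1.4791644830967376 Mz -0.06654425209245222
```

Request:
jog_arm(
  targets=[0, 0, 0, 0, 0, 0, 0.57, 0, 0, 0, 0, 0, 0, 0.57, 0, -1.1, 0, 0, 0, -0.02, 0.57, 0, -2.2, 0, 0, 0, -0.04, 0.57, -0.1, -3.3, 0, 0, 0, -0.06, 0.57, -0.2, -4.4, 0, 0, 0, -0.08, 0.57, -0.3, -5.5, 0, 0, 0, -0.1, 0.57, -0.4, -6.6, 0, 0, 0, -0.12, 0.57, -0.5, -7.7, 0, 0, 0, -0.14, 0.57],
)

```text
time_s: 10.0
eef_pos: [0.6218, -0.041, 0.0932]
tcp_rot: [2.897, 1.215, 0.0]
force: [1.1, -3.9, 2.0]
grip_width: 0.0188
```

```bash
python3 -c "
from h import *
crank()"
```

```text
t 10.0 press pos mm [26.1 48.7 93.2] yaw -0.489 F [ 2.11 -3.39  2.05] grip 18.8 j [-0.08  0.58  1.71 -0.    0.85  0.69]
r 55.252836722046126 ang 0.6386128656683738 Ftan 3.4630276713392334 Frad -1.9949159579870908 Mz 0.006055735320212616
```

Request:
jog_arm(
  targets=[0, -1.1, 0, 0, 0, -0.02, 0.57, 0, -2.2, 0, 0, 0, -0.04, 0.57],
)

```text
time_s: 10.2
eef_pos: [0.6202, -0.0394, 0.0932]
tcp_rot: [2.872, 1.273, 0.0]
force: [1.4, -3.0, 2.6]
grip_width: 0.019
```

```bash
python3 -c "
from h import *
crank()"
```

```text
t 10.2 press pos mm [24.1 49.8 93.2] yaw -0.449 F [ 2.17 -2.47  2.6 ] grip 19.0 j [-0.08  0.58  1.71 -0.    0.85  0.65]
r 55.30883796599173 ang 0.6792995243416922 Ftan 3.03190228773427 Frad -1.2798778245075102 Mz -0.015730521404192545
```

Request:
jog_arm(
  targets=[0, -1.1, 0, 0, 0, -0.02, 0.57, 0, -2.2, 0, 0, 0, -0.04, 0.57],
)

```text
time_s: 10.4
eef_pos: [0.6185, -0.038, 0.0932]
tcp_rot: [2.846, 1.33, 0.0]
force: [0.9, -3.2, 2.2]
grip_width: 0.019
```

```bash
python3 -c "
from h import *
crank()"
```

```text
t 10.4 press pos mm [22.1 50.7 93.2] yaw -0.409 F [ 1.8  -2.8   2.22] grip 19.0 j [-0.08  0.58  1.72  0.    0.84  0.62]
r 55.33255132199164 ang 0.7192968749784638 Ftan 2.7705966425699544 Frad -1.8458450739166332 Mz 0.009505304259158704
```

Request:
jog_arm(
  targets=[0, -1.1, 0, 0, 0, -0.02, 0.57, -0.1, -2.2, 0, 0, 0, -0.04, 0.57],
)

```text
time_s: 10.6
eef_pos: [0.6169, -0.0366, 0.0932]
tcp_rot: [2.819, 1.387, 0.0]
force: [1.9, -3.4, 2.1]
grip_width: 0.0188
```

```bash
python3 -c "
from h import *
crank()"|tail -1
```

```text
r 55.32676534676891 ang 0.758395366628335 Ftan 3.5455099137143398 Frad -1.5241932340687796 Mz -0.03463782383989278
```

Request:
jog_arm(
  targets=[0, -1.1, 0, 0, 0, -0.02, 0.57, -0.05, -2.2, 0, 0, 0, -0.04, 0.57],
)

```text
time_s: 10.8
eef_pos: [0.6151, -0.0353, 0.0932]
tcp_rot: [2.791, 1.443, 0.0]
force: [3.0, -2.3, 1.8]
grip_width: 0.019
```

```bash
python3 -c "
from h import *
crank()"|tail -1
```

```text
r 55.33060724279789 ang 0.7983533115722612 Ftan 3.7922789661826757 Frad -0.10632565518220428 Mz 0.02878724909386306
```

Request:
jog_arm(
  targets=[0, -1.1, 0, 0, 0, -0.02, 0.57, -0.05, -2.2, 0, 0, 0, -0.04, 0.57],
)

```text
time_s: 11.0
eef_pos: [0.6133, -0.0341, 0.0932]
tcp_rot: [2.761, 1.498, 0.001]
force: [2.6, -3.0, 1.9]
grip_width: 0.0191
```

```bash
python3 -c "
from h import *
crank()"|tail -1
```

```text
r 55.351887325420435 ang 0.8375145269193642 Ftan 3.8145078841942786 Frad -1.0644941687219684 Mz -0.01574383803872105
```

Request:
jog_arm(
  targets=[0, -1.1, 0, 0, 0, -0.02, 0.57, -0.05, -2.2, 0, 0, 0, -0.04, 0.57],
)

```text
time_s: 11.2
eef_pos: [0.6116, -0.0331, 0.0932]
tcp_rot: [2.73, 1.553, 0.001]
force: [4.1, -3.2, 0.2]
grip_width: 0.0194
```

```bash
python3 -c "
from h import *
crank()"|tail -1
```

```text
r 55.2944009112341 ang 0.8725823292716028 Ftan 5.181752504162081 Frad -0.5785222586949603 Mz -0.08273902797231994
```

Request:
jog_arm(
  targets=[0, -0.8, 0, 0, 0, -0.015, 0.57, -0.05, -1.6, 0, 0, 0, -0.03, 0.57],
)

```text
time_s: 11.4
eef_pos: [0.6105, -0.0324, 0.0932]
tcp_rot: [2.706, 1.593, 0.002]
force: [5.1, -3.1, -0.3]
grip_width: 0.0191
```

```bash
python3 -c "
from h import *
crank()"
```

```text
t 11.4 press pos mm [12.8 53.8 93.2] yaw -0.219 F [ 5.76 -1.57 -0.3 ] grip 19.1 j [-0.07  0.57  1.74 -0.    0.83  0.43]
r 55.27315518603125 ang 0.8968958820852535 Ftan 5.967271587164819 Frad -0.1923313284319691 Mz 0.01182337694529685
```

Request:
jog_arm(
  targets=[0, -0.5, 0, 0, 0, -0.01, 0.57, -0.02, -1, 0, 0, 0, -0.018, 0.57],
)

```text
time_s: 11.6
eef_pos: [0.6098, -0.032, 0.0933]
tcp_rot: [2.692, 1.617, 0.002]
force: [4.9, -4.4, -1.9]
grip_width: 0.0188
```

```bash
python3 -c "
from h import *
import cv2
crank()
for i in range(5): robot.grab_frame('scene'); crank()" | grep r
```

```text
t 11.6 press pos mm [12.  53.9 93.3] yaw -0.201 F [ 5.96 -2.78 -1.91] grip 18.8 j [-0.07  0.57  1.74 -0.    0.83  0.42]
r 55.249757737524305 ang 0.9109834739261897 Ftan 6.418767366766601 Frad -1.412147905617334 Mz 0.004778748518362734
t 11.65 press pos mm [12.  53.9 93.3] yaw -0.201 F [ 6.83 -1.52 -1.23] grip 18.5 j [-0.07  0.57  1.74 -0.    0.83  0.42]
r 55.24269794355662 ang 0.9115817420765286 Ftan 6.99729146055084 Frad 0.0008216037439041976 Mz -0.017625621353305313
t 11.7 press pos mm [12.  53.9 93.2] yaw -0.202 F [ 6.39 -2.13 -0.91] grip 19.4 j [-0.07  0.57  1.74 -0.    0.83  0.42]
r 55.240266562278904 ang 0.9122161233155532 Ftan 6.697035307745375 Frad -0.698072636721904 Mz -0.019037846026809233
t 11.75 press pos mm [12.  54.  93.3] yaw -0.202 F [ 4.89 -1.68 -1.28] grip 19.1 j [-0.07  0.57  1.74 -0.    0.83  0.42]
r 55.27559009089107 ang 0.9122452365230753 Ftan 5.139758267128848 Frad -0.5765661608371625 Mz -0.021315038680239463
t 11.8 press pos mm [12.  53.9 93.2] yaw -0.202 F [ 5.66 -2.76 -0.01] grip 19.0 j [-0.07  0.57  1.74 -0.    0.83  0.42]
r 55.2547679227434 ang 0.9122115686935581 Ftan 6.1216406422010055 Frad -1.4716993138153138 Mz -0.005675590068356112
t 11.85 press pos mm [12.  53.9 93.2] yaw -0.202 F [ 5.8  -2.54 -0.67] grip 19.0 j [-0.07  0.57  1.74 -0.    0.83  0.42]
r 55.252660610268705 ang 0.9123154595324734 Ftan 6.215174686004903 Frad -1.226996714806472 Mz -0.017546920286919156
```

Request:
jog_arm(
  targets=[0, 0, 0, 0, 0, 0, 0.3, 0, 0, 0, 0, 0, 0, 0.2, 0, 0, 0, 0, 0, 0, 0.2, 0, 0, -30, 0, 0, 0, 0.2, 0, 0, -70, 0, 0, 0, 0.2, 0, 0, -100, 0, 0, 0, 0.2, 0, 0, -100, 0, 0, 0, 0.2],
)

```text
time_s: 12.55
eef_pos: [0.6113, -0.0317, 0.1975]
tcp_rot: [2.69, 1.615, 0.009]
force: [0.3, 0.4, -0.4]
grip_width: 0.0352
```

```bash
python3 -c "
from h import *
here();print(go((.0852,-.088,.193),0))"
```

```text
t 12.55 press pos mm [ 13.4  54.7 197.5] yaw -0.202 F [ 0.21  0.45 -0.45] grip 35.2 j [-0.07  0.43  1.68  0.    1.02  0.42]
(array([-125.4,   99. ,    4.8]), array([ 0.006, -0.002, -0.202]))
```

Request:
jog_arm(
  targets=[-125, 99, 0, 0, 0, -0.202, 0.2, -125, 99, 0, 0, 0, -0.202, 0.2, -125, 99, 0, 0, 0, -0.202, 0.2, -125, 99, 0, 0, 0, -0.202, 0.2, -125, 99, 0, 0, 0, -0.202, 0.2, -125, 99, 0, 0, 0, -0.202, 0.2, -125, 99, 0, 0, 0, -0.202, 0.2],
)

```text
time_s: 13.25
eef_pos: [0.6371, -0.1868, 0.1927]
tcp_rot: [-2.515, -1.881, 0.001]
force: [1.0, -0.2, 0.5]
grip_width: 0.0357
```

```bash
python3 -c "
from h import *
import cv2
a=robot.grab_frame('scene')[120:270,80:340,::-1]
here();print(go((.0852,-.088,.090),0))
cv2.imwrite('pics/g.png',cv2.resize(a,None,fx=3,fy=3,interpolation=cv2.INTER_CUBIC))
for X in ((.0852,-.107,.1089),(.0852,-.088,.1089)):print((proj('scene',W(P,X))-[80,120])*3)
"
```

```text
t 13.3 press pos mm [ 82.2 -86.7 192.9] yaw 0.001 F [-0.54 -0.58  0.01] grip 35.1 j [-0.3   0.51  1.56  0.    1.07 -0.02]
(array([ -1.3,   3.1, 102.9]), array([-0.001, -0.   ,  0.001]))
[ 84.83105281 288.68790757]
[114.3247726  295.86326445]
```

View pics/g.png

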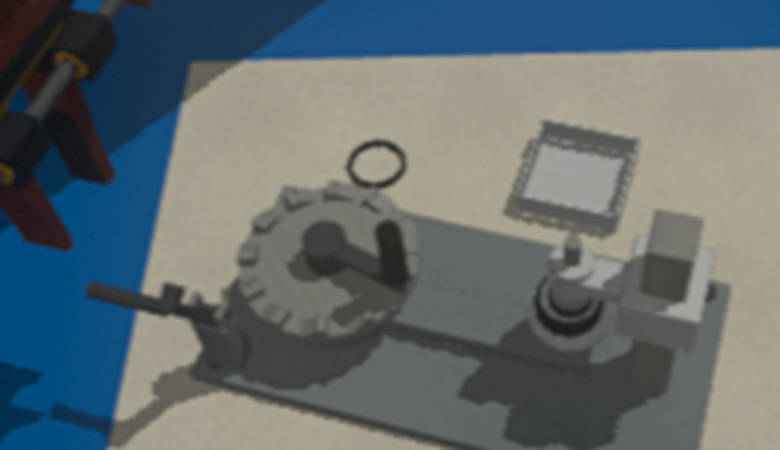

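The wheel has turned, the pad is on the lens (570,300), and the open pawl's rod end is at (88,290), within about 1 px of the prediction. I'll regrip the rod.

Request:
jog_arm(
  targets=[-1, 3, 40, 0, 0, 0, 0.2, -1, 3, 80, 0, 0, 0, 0.2, -1, 3, 103, 0, 0, 0, 0.2, -1, 3, 103, 0, 0, 0, 0.2, -1, 3, 103, 0, 0, 0, 1, -1, 3, 103, 0, 0, 0, 1, -1, 3, 103, 0, 0, 0, 1, -1, 3, 103, 0, 0, 0, 1, -1, 3, 103, 0, 0, 0, 1],
  squeeze=8,
)

```text
time_s: 14.2
eef_pos: [0.6391, -0.19, 0.0917]
tcp_rot: [-2.516, -1.879, 0.001]
force: [-6.7, 2.6, 6.9]
grip_width: 0.0098
```

```bash
python3 -c "
from h import *
here()
for p in np.r_[1.9:0.1:-.1]:
  b=.1107+p;c=2.1107;print(round(p,2),(-45.3*(np.cos(b)-np.cos(c))).round(1),(-45.3*(np.sin(b)-np.sin(c))).round(1))"
```

```text
t 14.2 press pos mm [ 85.  -89.3  91.7] yaw -0.001 F [-7.17  0.56  6.94] grip 9.8 j [-0.31  0.64  1.6   0.    0.9  -0.02]
1.9 -4.0 -2.1
1.8 -8.2 -3.9
1.7 -12.5 -5.1
1.6 -17.0 -6.0
1.5 -21.5 -6.4
1.4 -26.0 -6.4
1.3 -30.5 -5.9
1.2 -34.9 -4.9
1.1 -39.2 -3.5
1.0 -43.4 -1.7
0.9 -47.4 0.5
0.8 -51.1 3.1
0.7 -54.5 6.0
0.6 -57.6 9.3
0.5 -60.4 12.9
0.4 -62.8 16.7
0.3 -64.8 20.8
0.2 -66.4 25.0
```

Request:
jog_arm(
  targets=[0, -4, -2.1, 0, 0, 0, 1, 0, -8.2, -3.9, 0, 0, 0, 1, 0, -12.5, -5.1, 0, 0, 0, 1, 0, -17, -6, 0, 0, 0, 1, 0, -21.5, -6.4, 0, 0, 0, 1, 0, -26, -6.4, 0, 0, 0, 1, 0, -30.5, -5.9, 0, 0, 0, 1, 0, -35, -4.9, 0, 0, 0, 1, 0, -39, -3.5, 0, 0, 0, 1, 0, -43.4, -1.7, 0, 0, 0, 1, 0, -47.4, 0.5, 0, 0, 0, 1, 0, -51, 3, 0, 0, 0, 1, 0, -54.5, 6, 0, 0, 0, 1, 0, -57.6, 9.3, 0, 0, 0, 1, 0, -60.4, 12.9, 0, 0, 0, 1, 0, -62.8, 16.7, 0, 0, 0, 1, 0, -64.8, 20.8, 0, 0, 0, 1, 0, -66.4, 25, 0, 0, 0, 1, 0, -66.4, 25, 0, 0, 0, 1],
)

```text
time_s: 16.1
eef_pos: [0.5759, -0.1715, 0.0644]
tcp_rot: [-2.516, -1.879, 0.001]
force: [-0.1, 0.3, -0.2]
grip_width: 0.0095
```

```bash
python3 -c "
from h import *
here()"
```

```text
t 16.1 press pos mm [ 19.1 -89.4  64.4] yaw -0.001 F [-0.13  0.23 -0.23] grip 9.5 j [-0.31  0.6   1.77 -0.    0.77 -0.02]
```

Request:
jog_arm(
  targets=[0, -0.6, 1.7, 0, 0, 0, 1, 0, -1, 3.3, 0, 0, 0, 1, 0, -1, 3.3, 0, 0, 0, 1],
)

```text
time_s: 16.4
eef_pos: [0.5751, -0.1713, 0.0616]
tcp_rot: [-2.517, -1.879, 0.001]
force: [-1.6, 0.3, 1.1]
grip_width: 0.0097
```

Request:
jog_arm(
  targets=[0, -0.2, 1, 0, 0, 0, 1, 0, -0.4, 2, 0, 0, 0, 1, 0, -0.4, 2, 0, 0, 0, 1],
)

```text
time_s: 16.7
eef_pos: [0.5747, -0.1711, 0.0596]
tcp_rot: [-2.517, -1.879, 0.001]
force: [-3.5, 0.6, 0.7]
grip_width: 0.0093
```

Request:
jog_arm(
  targets=[0, 0, 0, 0, 0, 0, 0.6, 0, 0, 0, 0, 0, 0, 0.3, 0, 0, 0, 0, 0, 0, 0.3, 0, 0, -30, 0, 0, 0, 0.3, 0, 0, -70, 0, 0, 0, 0.3, 0, 0, -110, 0, 0, 0, 0.3, -120, -60, -120, 0, 0, 0, 0.3, -120, -60, -120, 0, 0, 0, 0.3, -120, -60, -120, 0, 0, 0, 0.3, -120, -60, -120, 0, 0, 0, 0.3, -120, -60, -120, 0, 0, 0, 0.3],
)

```text
time_s: 17.8
eef_pos: [0.4837, -0.2698, 0.1803]
tcp_rot: [2.518, 1.877, 0.001]
force: [0.8, 0.7, -0.6]
grip_width: 0.0313
```

```bash
python3 -c "
from h import *
import cv2
a=robot.grab_frame('scene')[120:270,80:340,::-1];here()
cv2.imwrite('pics/i.png',cv2.resize(a,None,fx=3,fy=3,interpolation=cv2.INTER_CUBIC))
for p in (0,.15):
  b=.1107+p;print((proj('scene',W(P,(.062-.0453*np.cos(b),-.107,.07+.0453*np.sin(b))))-[80,120])*3)
a=.44+.88;print((proj('scene',W(P,(.055*np.cos(a),.055*np.sin(a),.13)))-[80,120])*3)
"
```

```text
t 17.85 press pos mm [ -41.2 -209.1  180.1] yaw -0.001 F [-0.05 -0.32 -1.07] grip 30.9 j [-0.53  0.37  1.82  0.    0.94 -0.24]
[154.33986535 228.93019793]
[150.45900541 224.49075083]
[381.90449808 227.96878156]
```

View pics/i.png

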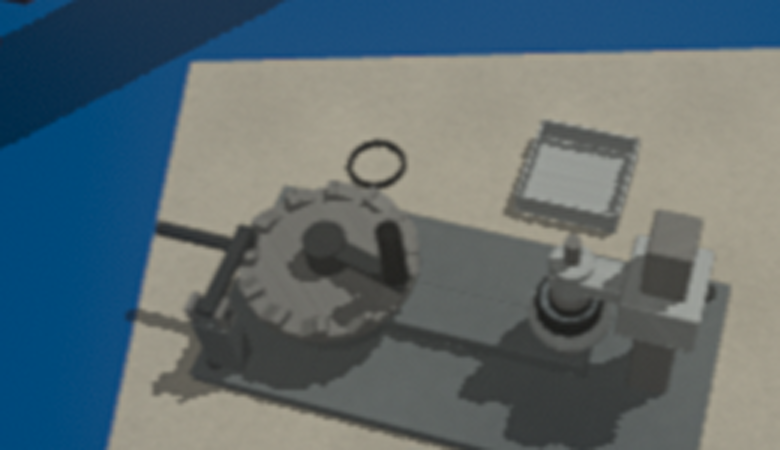

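The pawl lies on the wheel with its rod end at about (158,228), which fits an angle of 0. The crank and pad have not moved since the last picture, and the arm is clear. I'll hand in.

```bash
python3 -c "
from rig import robot
print(robot.sign_off())"
```

```text
the job is handed in; nothing more can be done
None
```

The lens is under light pad pressure of about 7 N, the pawl is back down on the wheel, and the job was handed in at about 18 s of the 72 s allowed.

- **Pawl open:** I gripped the lifting rod, swung the pawl to about 1.94 rad and let it go. Later pictures showed it standing open.
- **Crank:** I turned the wheel back by about 0.9 rad in small steps, feeling the handle force. It rose from about 3.4 N while the pad was free to about 6.4 N.
- **Pad force:** That rise works out at about 6.7 N on the pad. The travel after contact, roughly 0.07 rad, gives about 7 N. Single force readings scattered by about 0.5 to 1 N, so the pad force is good to about 2 N.
- **Pawl down:** I swung the pawl back, lowered it to within about 0.1 rad of the teeth and released it. The last picture shows its rod end within about 1 px of where it should be when down.

In that last picture the crank, the pad and the things lying near the press had not moved, and the arm was clear with about 0 N on the tool. None of the checks failed. The only disagreement was one base-plate corner I picked badly in the first pose fit, 4 px off, while all the other points fitted within 2 px.

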